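Take the used bayonet filter out of the suction unit and shut its cover

ROBOT

A 6-joint arm with a two-finger parallel gripper is mounted at the origin on a cart in front of the work surface, level with it; the furniture and walls round the work are solid. World frame = base frame: x ahead of the robot, y to its left, z up, the work surface at z = 0. Lengths are in mm, angles in degrees, forces in N, time in s.
With the tool pointing down it reaches from about 300 to 850 mm from the base axis. Payload 4.2 kg.
Tool frame: the origin (TCP) lies at the very end of the fingers, on their centre line; the grasp point (between the pads) lies 19 mm behind it; z points along the fingers, y is the line along which they close (so a half turn about z gives the same grasp; the last joint's range is limited). The gripper opens to 91 mm and grips with 3 to 60 N. Pads are 32 mm wide; open, the fingers measure 118 mm over their backs; the gripper's body (76 mm by 178 mm) begins 60 mm behind the grasp point.
Start: joints at [-64.4, 18.312, 89.639, -0, 72.044, -1.146], TCP at [258.773, -513.497, 213.976] pointing down, gripper open.
Joint ranges: [-177.97, 177.97], [-48.28, 115.42], [12.27, 149.76], [-77.06, 257.06], [2.81, 150.46], [-146.56, 146.56]. Speed limits (degrees/s): [147.25, 147.25, 180, 180, 180, 180].

INTERFACE

Orientations are given as [roll, pitch, yaw] about the fixed x, y, z axes, in that order (R = Rz(yaw) Ry(pitch) Rx(roll)).
In Python, from workcell import env, grab_frame gives the robot as it stands. The module is installed in compiled form; this text tells all that it offers.
- The arm moves only by the tool move_arm, never from a script. Its argument "plan" is a list of rows, each an object of numbers: "tx", "ty", "tz": the shift along the tool's x, y, z in cm; "wx", "wy", "wz": the turn, a rotation vector about the tool's x, y, z in rad. In form: [{"tx": .., "ty": .., "tz": .., "wx": .., "wy": .., "wz": ..}, ...]. A call has 1 to 12 rows; each row shifts and turns the commanded pose from where the row before left it, along the tool's axes as they then stand; what a row does not reach is not made up. A row lasts 1/12 s, in which the tool goes at most 41.7 mm and 7.16 degrees, less where a joint would pass 70% of its speed; a pose out of reach is approached as far as the arm can. A call is refused whole if a number of a shift passes 4.17 or a number of a turn 0.125, either way. A call with a gripper value outside its range is refused whole. "gripper" is the finger opening in cm, from 0 to 9.12, set as the call begins (left out, the last holds). The fingers move at their own pace and stop on an object; "force" is the grip in N (left out, the last holds). Time passes only in rows, so rows that do not move let the fingers close. It gives the time, the measured TCP pose, the force, the opening and the grip force at its end, in the units of the state.
- env.state(): the state, without advancing time (a new reading comes with each control period).
- grab_frame(name): name is "side" or "top" or "wrist"; returns a dict with "color" (420x560x3 uint8, red, green, blue), "vfov" (degrees; the focal length in pixels is half the picture's height over the tangent of half this angle, whatever the lens; pixels are square), "cx", "cy" (the principal point, pixels), "view" (4x4, takes a point from world to camera coordinates). Camera axes: x right, y up, looking along -z (the intrinsics and any distortion apply to the point x, -y, -z); pixel columns grow to the right and rows downward; lengths in mm; the calibration is good to about 2 mm. A picture is of the moment at which its call begins. There is no depth.
- env.job_done(): hands the job in; it is judged then, once.
The state is a dict: "time_s": time; "qpos": joint angles; "qvel": joint speeds; "effort": joint torques, N m; "ee_pos": TCP position; "ee_rot": TCP orientation; "force": force on the tool from outside, world axes, zero at the start; "torque": the same for the moment, N m; "gripper_width": finger opening in mm; "gripper_force": force on a finger pad.
Only numpy, scipy, OpenCV 4.12 (cv2) and the standard library are available. Lean on these libraries where they do the work, as an engineer would, in place of code of your own. Each camera call takes 0.05 s, during which the arm holds its last target. There are 200 camera calls.

TASK

The patient has left: take the used filter out of the suction unit. Turn it counter-clockwise past its spring catch to the free position, lift it out, stand it upright on the floor of the kidney dish, and fold the unit's cover fully shut. Leave the dish and the other things on the worktop where they are.

Things in the scene. Friction and masses are not known exactly. Their poses are not given: they have to be found in the camera images.
- suction_unit: portable suction unit, fixed: grey box, x -85 to +92 mm, y +-75 mm, flat deck 85 mm above the worktop; a clear collection jar (r 38 mm, 126 mm tall, spout to 142 mm) stands at its right, centred at x +30, y -116 mm. Origin on the worktop below the centre of the filter port, x to its rear (away from its front panel), y to its left, z up
- port (a point): centre of the round filter port, on the deck; axes as the unit's. The port is 64 mm wide and 18 mm deep; two steel bayonet ledges in it hold the filter's lugs down except in the free position. A black spring-catch block, 14 mm high, stands on the deck 46 to 60 mm in front of the port centre; its plunger rides over the tooth on the filter's rim
- filter: white filter cartridge, about 70 g: barrel r 24 mm with two lugs (r 30.5 mm), ribbed disc r 34 mm from 20 to 30 mm above its underside with one tooth to r 38 mm on its rim; across the disc a straight grip bar 62 mm long, 13 mm thick, from 30 to 52 mm above the underside. Origin at the centre of its underside (18 mm below the deck when seated), x along the bar, z up
- filter_bar (a point): centre of the top of the grip bar; axes as the filter's. Locked: x stands 58 to 67 degrees clockwise (from above) of the unit's x. Free: turned counter-clockwise past the catch (felt from 54 to 35 degrees, about 0.2 N m) until x is parallel to the unit's x; it lifts out from 10 degrees before that to the stop, 5 degrees after
- cover (a joint): hinge angle of the unit's cover, rad: 0 shut, 1.57 upright, 1.9 fully open. A stiff hinge (about 0.2 N m) keeps it where it is left
- cover_hinge (a point): middle of the cover's hinge axis, which runs along the unit's y at deck height, 78 mm behind the port centre; axes as the unit's. The cover is a white shell, open underneath, 144 mm long from hinge to free edge, 128 mm wide, 41 mm deep with 3 mm walls: shut, its top lies 41 mm above the deck
- cover_edge (a point): middle of the edge where the cover's top meets its front wall: 144 mm from the hinge along the cover and 41 mm out; x points along the cover to the hinge side, z is the outward normal of the cover's top
- kidney_dish: loose stainless kidney-shaped dish, 97 x 197 x 35 mm; origin at the centre of its underside, y along its length, one long side bulging (towards -x), the other nearly straight (towards +x)
- dish_mid (a point): the middle of the dish's floor, 4 mm above the worktop; the floor there is about 70 mm wide and the rim 35 mm above the worktop; axes as the dish's
- tape_roll: bystander: roll of surgical tape lying flat, 76 x 77 x 25 mm, origin at the centre of its underside
- suture_carton: bystander: small white carton, 53 x 88 x 30 mm, origin at the centre of its underside
- oximeter: bystander: blue and white finger oximeter, 34 x 58 x 31 mm, origin at the centre of its underside
There are look-alikes about, which are no part of the job. Leave any pink look-alike of the filter alone.

How it is judged (in metres and radians):
On the way, in this order (a step that is already met when the one before it is completed fails the run):
1. the filter is turned to its free position while still in the port (angle between the x axis of filter and the x axis of suction_unit, either way round below 0.24 rad and height (world z) of filter below 0.085 m).
2. the filter is lifted clear of the port (height (world z) of filter above 0.095 m).
3. the filter stands upright on the floor of the kidney dish (horizontal distance between filter and dish_mid below 0.05 m and z of filter in the frame of dish_mid below 0.008 m and angle between filter's own z axis and vertical below 0.25 rad), for 0.2 s.
At the end, for the whole second after the job is handed in: the filter stands upright (within 0.25 rad) on the floor of the kidney dish (origin within 50 mm sideways of the dish's middle and 8 mm above its floor), at rest; the cover is shut to within 0.05 rad; the dish is within 50 mm of where it stood (all of step 3 and linear speed of filter below 0.02 m/s and value of joint cover below 0.05 rad and distance of kidney_dish from where it was at the start of the episode below 0.05 m); the robot touches nothing.
It fails at once if the tape roll, the small carton or the oximeter is pushed away by more than 30 mm (distance of any of tape_roll, suture_carton, oximeter from where it was at the start of the episode above 0.03 m).
It fails at once if the kidney dish is pushed away by more than 50 mm or tipped (distance of kidney_dish from where it was at the start of the episode above 0.05 m or angle between kidney_dish's own z axis and vertical above 0.35 rad).
It also fails if it takes over 64 s, if anything falls off the work surface, if the arm or the gripper's body presses on something with over 40 N, if the wrist force passes 120 N, or if a joint passes its speed limit or range.

## Working session

There is one attempt and no reset: what is moved stays moved. The work goes in short steps, Python scripts to look and compute and a tool call to move; the robot and the scene stay as the last step left them, time stands still between calls to the robot, and variables do not carry over. Pictures are saved under pics/ and viewed, at most 10 in all, crops included, and the job is handed in when it is done.

Besides the shell and the picture viewer there is one more tool, called by a JSON object that holds its "name" and its "arguments". move_arm: Moves the arm, as the interface text tells. Its arguments: {"type":"object","properties":{"plan":{"type":"array","items":{"type":"object","properties":{"tx":{"type":"number"},"ty":{"type":"number"},"tz":{"type":"number"},"wx":{"type":"number"},"wy":{"type":"number"},"wz":{"type":"number"}}}},"gripper":{"type":"number"},"force":{"type":"number"}},"required":["plan"]}

```bash
mkdir -p pics
cat > h.py <<'E'
import numpy as np, cv2
from workcell import env, grab_frame
def save(name,fn):
    f=grab_frame(name); cv2.imwrite(fn,f["color"][:,:,::-1]); 
    np.savez(fn+'.npz',**{k:np.array(v) for k,v in f.items()}); return f
def load(fn): return dict(np.load(fn+'.npz'))
def foc(f): return 210/np.tan(np.radians(float(f["vfov"]))/2)
def ray(f,u,v):
    V=f["view"]; F=foc(f); d=np.array([(u-f["cx"])/F,-(v-f["cy"])/F,-1.])
    R=V[:3,:3]; return -R.T@V[:3,3], R.T@d
def atz(f,u,v,z):
    o,d=ray(f,u,v); return o+d*(z-o[2])/d[2]
def proj(f,p):
    c=f["view"][:3,:3]@np.array(p,float)+f["view"][:3,3]; F=foc(f)
    return np.array([f["cx"]+F*c[0]/-c[2], f["cy"]-F*c[1]/-c[2]])
E
python3 - <<'E'
from h import *
for n in("side","top","wrist"):
    f=save(n,f"pics/{n}0.png"); print(n,[k for k in f],f["vfov"],f["cx"],f["cy"],np.round(np.linalg.inv(f["view"])[:3],3).tolist())
a=[cv2.imread(f"pics/{n}0.png") for n in("top","side")]
print(env.state())
E
```

```text
side ['color', 'vfov', 'cx', 'cy', 'view'] 44.35830894332285 282.3413427248272 208.2167289139633 [[0.94, 0.137, -0.314, 126.289], [-0.342, 0.359, -0.868, -1376.344], [-0.006, 0.923, 0.384, 643.299]]
top ['color', 'vfov', 'cx', 'cy', 'view'] 42.48781789658337 283.06889515730916 199.07979057638528 [[0.009, 0.995, -0.104, 419.118], [-1.0, 0.01, 0.005, -155.882], [0.006, 0.104, 0.995, 1467.408]]
wrist ['color', 'vfov', 'cx', 'cy', 'view'] 68.93961570309439 280.56711972411296 205.82853357611705 [[0.451, 0.857, 0.25, 328.355], [-0.893, 0.433, 0.125, -478.59], [-0.001, -0.279, 0.96, 384.206]]
{'time_s': 0.15, 'qpos': array([-6.44035005e+01,  1.83447916e+01,  8.96908352e+01, -1.46424434e-04,
        7.20456747e+01, -1.14599607e+00]), 'qvel': array([ 0.08483196, -0.09297853, -0.20876181,  0.00219554, -0.0535078 ,
        0.00946625]), 'effort': array([ 8.65224356e-04, -4.12774050e+01, -2.32155490e+01,  7.27446587e-02,
        4.33695700e-02, -1.10686647e-04]), 'ee_pos': array([ 258.56873557, -513.14261536,  213.29445551]), 'ee_rot': array([-1.79918712e+02, -1.48683201e-03,  2.67425397e+01]), 'force': array([ 0.59220941, -0.03586942,  0.46251908]), 'torque': array([-0.00553172, -0.00657127, -0.03354273]), 'gripper_force': 0.0, 'gripper_width': 91.06845518230485}
```

View pics/top0.png

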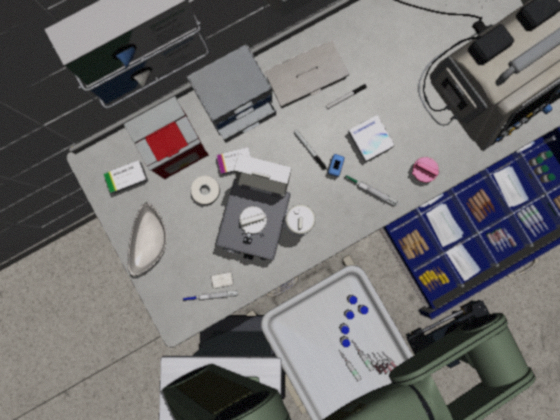

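View pics/side0.png

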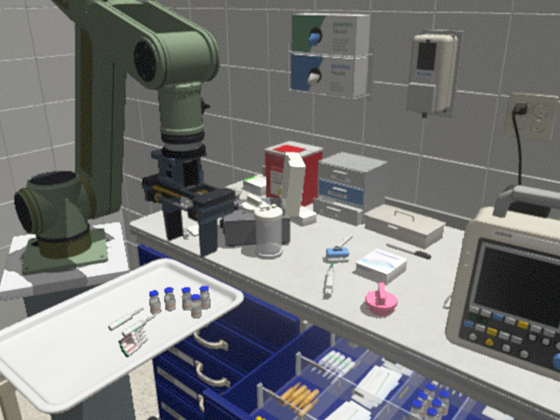

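The top view shows the unit at about (253,218) with a white filter in its port at (252,219), the dish at (147,240) and the cover standing open at (262,175). The other candidate is the pink look-alike at (425,170). The white one in the port fits the description, and I'll confirm it in an enlarged crop.

Run:
```python
import cv2
a=cv2.imread("pics/top0.png")[135:285,115:325]
b=cv2.resize(a,None,fx=3.8,fy=3.8,interpolation=cv2.INTER_CUBIC); cv2.imwrite("pics/c1.png",b);print(b.shape)
```

```text
(570, 798, 3)
```

View pics/c1.png

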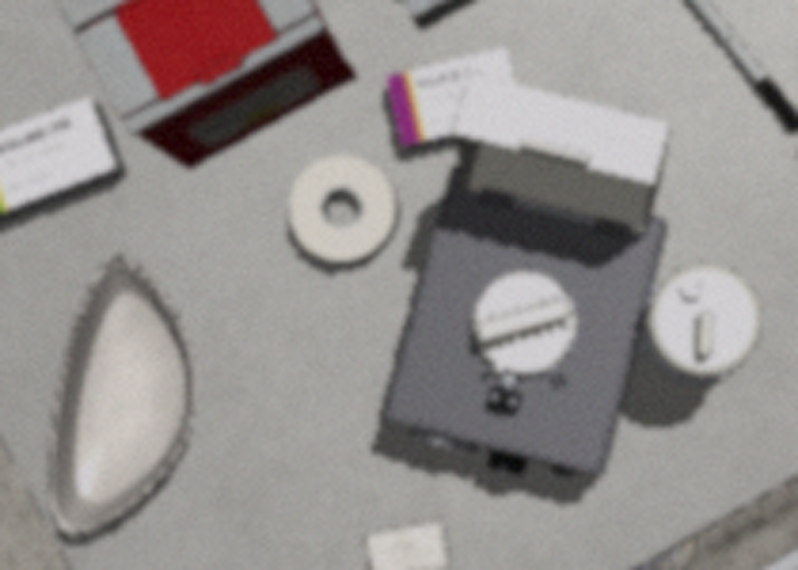

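Confirmed: the white disc with its bar, centre at crop (525,322), sits in the port with its tooth at the catch (505,385). The cover is upright at (560,130), the jar lid at (705,322), and the dish lies from (118,258) to (65,535) with its bulge to the right. Next I'll fit the poses.

```bash
cat >> h.py <<'E'
def unit(p,pts):
    c,s=np.cos(p[2]),np.sin(p[2]); q=np.array(pts,float)
    return np.c_[p[0]+c*q[:,0]-s*q[:,1],p[1]+s*q[:,0]+c*q[:,1],q[:,2]]
def edge(th,along,out,y): return [78-along*np.cos(th)+out*np.sin(th),y,85+along*np.sin(th)+out*np.cos(th)]
E
python3 - <<'E'
from h import *
from scipy.optimize import least_squares
f=load("pics/top0.png"); C=lambda u,v:(115+u/3.8,135+v/3.8)
px=[C(388,422),C(603,472),C(665,220),C(525,325),C(705,318)]
pts=[[-85,75,85],[-85,-75,85],[92,-75,85],[0,0,97],[30,-116,126]]
cp=[C(470,82),C(667,123),C(655,182),C(462,134)]
g=lambda th:[edge(th,144,41,64),edge(th,144,41,-64),edge(th,144,0,-64),edge(th,144,0,64)]
def res(p): return np.concatenate([(np.array([proj(f,q) for q in unit(p,pts+g(p[3]))])-np.array(px+cp)).ravel()])
r=least_squares(res,[430,-50,-.25,1.57],x_scale=[100,100,.1,.1]); print(r.x[:2],np.degrees(r.x[2:]),np.round(r.fun.reshape(-1,2),1).tolist())
for n,(u,v),z in [("bar1",(474,335),119),("bar2",(577,305),119),("disc",(525,322),97),("dishtop",(118,258),30),("dishbot",(62,535),30),("bulge",(190,370),35),("straight",(75,370),35),("floor",(125,390),4),("tape",(342,210),25),("smallcarton",(407,547),20)]:
    print(n,atz(f,*C(u,v),z)[:2].round(1))
E
```

```text
[507.1681717  -88.00507447] [-13.2694083   96.32291711] [[-0.1, -0.1], [0.5, 0.8], [0.7, 0.0], [0.3, -0.2], [0.6, 0.3], [-0.3, -2.3], [1.1, -0.1], [0.1, 1.0], [-2.7, 0.5]]
bar1 [498.3 -54.8]
bar2 [ 518.7 -122.3]
disc [508.6 -87.1]
dishtop [555.3 202.7]
dishbot [362.2 234.7]
bulge [477.  148.7]
straight [476.2 228.6]
floor [463.6 200.9]
tape [591.4  47. ]
smallcarton [355.6  -3.3]
```

```bash
cat >> h.py <<'E'
from scipy.spatial.transform import Rotation as Ro
import json
def plan(pos,yaw,n,start=None,rpy=None):
    s=env.state(); p=np.array(s["ee_pos"]); R=Ro.from_euler("xyz",s["ee_rot"],degrees=True)
    if start is not None: p,R=np.array(start[0],float),start[1]
    T=Ro.from_euler("xyz",rpy if rpy is not None else [180,0,yaw],degrees=True); dw=(R.inv()*T).as_rotvec()
    rows=[]
    w=np.round(dw/n,4)
    for i in range(n):
        goal=p+(np.array(pos)-p)/(n-i)
        d=np.round(R.inv().apply(goal-p)/10,2)
        row={k:float(v) for k,v in zip(("tx","ty","tz","wx","wy","wz"),[*d,*w]) if v}
        rows.append(row); p=p+R.apply(d*10); R=R*Ro.from_rotvec(w)
    print("end",p.round(1),R.as_euler("xyz",degrees=True).round(2), "max",max(max(abs(r.get(k,0)) for k in("tx","ty","tz")) for r in rows),np.abs(w).max()); print(json.dumps(rows)); return p,R
E
python3 - <<'E'
from h import *
a=plan([380,-300,250],70,8)
plan([507,-88,230],107,8,a)
E
```

```text
end [ 380. -300.  250.] [1.7999e+02 2.0000e-02 7.0010e+01] max 3.06 0.0944
[{"tx": 2.55, "ty": -1.7, "tz": -0.46, "wx": -0.0002, "wy": -0.0001, "wz": -0.0944}, {"tx": 2.7, "ty": -1.45, "tz": -0.46, "wx": -0.0002, "wy": -0.0001, "wz": -0.0944}, {"tx": 2.83, "ty": -1.19, "tz": -0.46, "wx": -0.0002, "wy": -0.0001, "wz": -0.0944}, {"tx": 2.93, "ty": -0.91, "tz": -0.46, "wx": -0.0002, "wy": -0.0001, "wz": -0.0944}, {"tx": 3.0, "ty": -0.63, "tz": -0.46, "wx": -0.0002, "wy": -0.0001, "wz": -0.0944}, {"tx": 3.05, "ty": -0.35, "tz": -0.45, "wx": -0.0002, "wy": -0.0001, "wz": -0.0944}, {"tx": 3.06, "ty": -0.06, "tz": -0.46, "wx": -0.0002, "wy": -0.0001, "wz": -0.0944}, {"tx": 3.06, "ty": 0.23, "tz": -0.45, "wx": -0.0002, "wy": -0.0001, "wz": -0.0944}]
end [507. -88. 230.] [-1.80e+02  2.00e-02  1.07e+02] max 3.03 0.0807
[{"tx": 3.03, "ty": 0.59, "tz": 0.25, "wz": -0.0807}, {"tx": 2.98, "ty": 0.83, "tz": 0.25, "wz": -0.0807}, {"tx": 2.9, "ty": 1.06, "tz": 0.25, "wz": -0.0807}, {"tx": 2.8, "ty": 1.3, "tz": 0.25, "wz": -0.0807}, {"tx": 2.69, "ty": 1.52, "tz": 0.25, "wz": -0.0807}, {"tx": 2.56, "ty": 1.73, "tz": 0.25, "wz": -0.0807}, {"tx": 2.41, "ty": 1.93, "tz": 0.24, "wz": -0.0807}, {"tx": 2.26, "ty": 2.11, "tz": 0.25, "wz": -0.0807}]
```

{"name": "move_arm", "arguments": {"plan": [{"tx": 2.55, "ty": -1.7, "tz": -0.46, "wz": -0.0944}, {"tx": 2.7, "ty": -1.45, "tz": -0.46, "wz": -0.0944}, {"tx": 2.83, "ty": -1.19, "tz": -0.46, "wz": -0.0944}, {"tx": 2.93, "ty": -0.91, "tz": -0.46, "wz": -0.0944}, {"tx": 3.0, "ty": -0.63, "tz": -0.46, "wz": -0.0944}, {"tx": 3.05, "ty": -0.35, "tz": -0.45, "wz": -0.0944}, {"tx": 3.06, "ty": -0.06, "tz": -0.46, "wz": -0.0944}, {"tx": 3.06, "ty": 0.23, "tz": -0.45, "wz": -0.0944}], "gripper": 4.5}}

```text
schema error: expected keys tx, ty, tz, wx, wy, wz
```

{"name": "move_arm", "arguments": {"plan": [{"tx": 3.03, "ty": 0.59, "tz": 0.25, "wz": -0.0807}, {"tx": 2.98, "ty": 0.83, "tz": 0.25, "wz": -0.0807}, {"tx": 2.9, "ty": 1.06, "tz": 0.25, "wz": -0.0807}, {"tx": 2.8, "ty": 1.3, "tz": 0.25, "wz": -0.0807}, {"tx": 2.69, "ty": 1.52, "tz": 0.25, "wz": -0.0807}, {"tx": 2.56, "ty": 1.73, "tz": 0.25, "wz": -0.0807}, {"tx": 2.41, "ty": 1.93, "tz": 0.24, "wz": -0.0807}, {"tx": 2.26, "ty": 2.11, "tz": 0.25, "wz": -0.0807}, {}, {}]}}

```text
schema error: expected keys tx, ty, tz, wx, wy, wz
```

Run:
```python
from h import *
f=save("wrist","pics/w1.png"); s=env.state(); print(s["time_s"],s["ee_pos"],s["ee_rot"],proj(f,[507,-88,119]))
cv2.imwrite("pics/w1b.png",cv2.resize(cv2.imread("pics/w1.png"),(800,600),interpolation=cv2.INTER_CUBIC))
```

```text
0.2 [ 258.63225294 -513.21594054  213.42660575] [-1.79938015e+02  3.42862168e-05  2.67466715e+01] [-227.13759064 -544.82861246]
```

View pics/w1b.png

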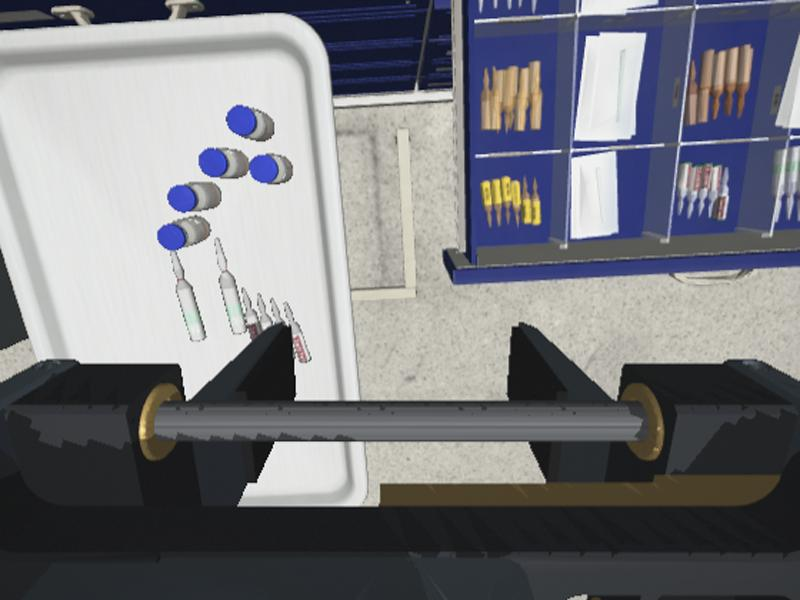

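The move was refused because every key is required. The picture therefore shows only the start pose: the tray on the left, the fingers at (280,340) and (520,340). Resending with full rows.

{"name": "move_arm", "arguments": {"plan": [{"tx": 2.55, "ty": -1.7, "tz": -0.46, "wx": 0, "wy": 0, "wz": -0.0944}, {"tx": 2.7, "ty": -1.45, "tz": -0.46, "wx": 0, "wy": 0, "wz": -0.0944}, {"tx": 2.83, "ty": -1.19, "tz": -0.46, "wx": 0, "wy": 0, "wz": -0.0944}, {"tx": 2.93, "ty": -0.91, "tz": -0.46, "wx": 0, "wy": 0, "wz": -0.0944}, {"tx": 3.0, "ty": -0.63, "tz": -0.46, "wx": 0, "wy": 0, "wz": -0.0944}, {"tx": 3.05, "ty": -0.35, "tz": -0.45, "wx": 0, "wy": 0, "wz": -0.0944}, {"tx": 3.06, "ty": -0.06, "tz": -0.46, "wx": 0, "wy": 0, "wz": -0.0944}, {"tx": 3.06, "ty": 0.23, "tz": -0.45, "wx": 0, "wy": 0, "wz": -0.0944}], "gripper": 4.5}}

```text
time_s: 0.87
ee_pos: [380.6, -298.9, 250.7]
ee_rot: [180.0, -0.0, 70.3]
force: [-0.1, -0.1, -0.8]
gripper_width: 45.0
gripper_force: 0.0
```

{"name": "move_arm", "arguments": {"plan": [{"tx": 3.03, "ty": 0.59, "tz": 0.25, "wx": 0, "wy": 0, "wz": -0.0807}, {"tx": 2.98, "ty": 0.83, "tz": 0.25, "wx": 0, "wy": 0, "wz": -0.0807}, {"tx": 2.9, "ty": 1.06, "tz": 0.25, "wx": 0, "wy": 0, "wz": -0.0807}, {"tx": 2.8, "ty": 1.3, "tz": 0.25, "wx": 0, "wy": 0, "wz": -0.0807}, {"tx": 2.69, "ty": 1.52, "tz": 0.25, "wx": 0, "wy": 0, "wz": -0.0807}, {"tx": 2.56, "ty": 1.73, "tz": 0.25, "wx": 0, "wy": 0, "wz": -0.0807}, {"tx": 2.41, "ty": 1.93, "tz": 0.24, "wx": 0, "wy": 0, "wz": -0.0807}, {"tx": 2.26, "ty": 2.11, "tz": 0.25, "wx": 0, "wy": 0, "wz": -0.0807}, {"tx": 0, "ty": 0, "tz": 0, "wx": 0, "wy": 0, "wz": 0}, {"tx": 0, "ty": 0, "tz": 0, "wx": 0, "wy": 0, "wz": 0}]}}

```text
time_s: 1.7
ee_pos: [507.4, -87.2, 230.1]
ee_rot: [-179.9, -0.0, 107.1]
force: [-0.4, -0.2, 0.1]
gripper_width: 44.9
gripper_force: 0.0
```

```bash
sed -i 's/\[\*d,\*w\]) if v}/[*d,*w])}/' h.py
python3 - <<'E'
from h import *
f=save("wrist","pics/w1.png"); s=env.state(); print(s["time_s"],s["ee_pos"],s["ee_rot"],proj(f,[507,-88,119])*10/7)
cv2.imwrite("pics/w1b.png",cv2.resize(cv2.imread("pics/w1.png"),(800,600),interpolation=cv2.INTER_CUBIC))
E
```

```text
1.75 [506.95056618 -88.13763001 230.36149487] [-1.79940631e+02  1.31826859e-02  1.07041256e+02] [401.67234621 289.92811537]
```

View pics/w1b.png

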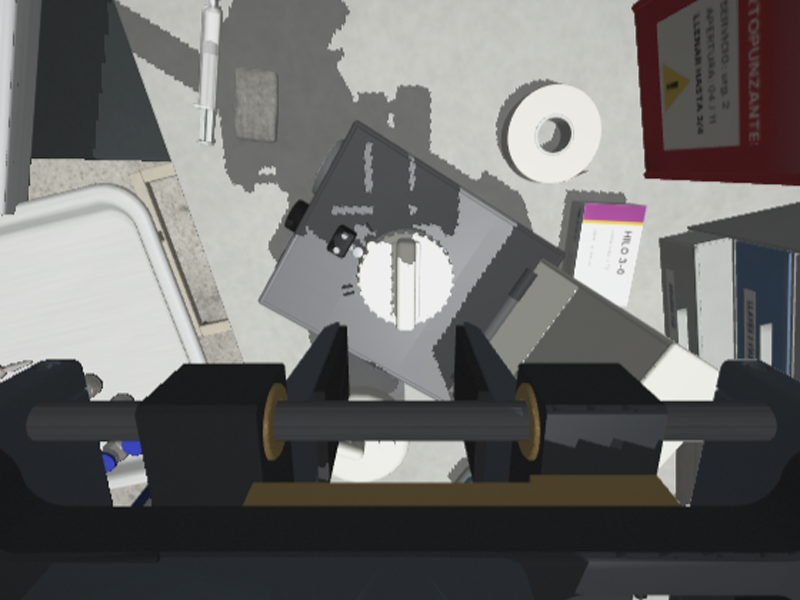

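The wrist view shows the bar nearly in line with tool x, with its ends at (405,237) and (405,331). The deck's front corners are at (355,122) and (258,300).

Run:
```python
from h import *
f=load("pics/w1.png"); P=lambda u,v,z:atz(f,u*.7,v*.7,z)[:2]
a,b=P(404.5,237,119),P(405.5,330.5,119); c=(a+b)/2; print(a,b,c,np.linalg.norm(a-b),np.degrees(np.arctan2(*(b-a)[::-1])))
d=P(406,279,97); print("disc",d)
l,r=P(355,122,85),P(258,300,85); print(l,r,np.linalg.norm(l-r),np.degrees(np.arctan2(*(l-r)[::-1]))-90)
y=np.radians(-13.3); print((l+r)/2+85*np.array([np.cos(y),np.sin(y)]))
plan([c[0],c[1],101],106.5,12)
```

```text
[498.2174106  -53.43921832] [ 518.10907267 -114.96232448] [508.16324163 -84.2007714 ] 64.65888037534712 -72.08293282534918
disc [509.40984072 -85.19498744]
[444.8420769    6.21141951] [ 408.34476606 -136.78536691] 147.58094262264152 -14.318015285808443
[509.31362566 -84.84120136]
end [508.2 -84.2 101. ] [1.7999e+02 1.0000e-02 1.0649e+02] max 1.08 0.0008
[{"tx": 0.03, "ty": 0.02, "tz": 1.08, "wx": -0.0001, "wy": 0.0, "wz": 0.0008}, {"tx": 0.03, "ty": 0.02, "tz": 1.08, "wx": -0.0001, "wy": 0.0, "wz": 0.0008}, {"tx": 0.03, "ty": 0.02, "tz": 1.08, "wx": -0.0001, "wy": 0.0, "wz": 0.0008}, {"tx": 0.03, "ty": 0.02, "tz": 1.08, "wx": -0.0001, "wy": 0.0, "wz": 0.0008}, {"tx": 0.03, "ty": 0.02, "tz": 1.08, "wx": -0.0001, "wy": 0.0, "wz": 0.0008}, {"tx": 0.03, "ty": 0.02, "tz": 1.08, "wx": -0.0001, "wy": 0.0, "wz": 0.0008}, {"tx": 0.03, "ty": 0.02, "tz": 1.08, "wx": -0.0001, "wy": 0.0, "wz": 0.0008}, {"tx": 0.03, "ty": 0.02, "tz": 1.08, "wx": -0.0001, "wy": 0.0, "wz": 0.0008}, {"tx": 0.03, "ty": 0.02, "tz": 1.07, "wx": -0.0001, "wy": 0.0, "wz": 0.0008}, {"tx": 0.02, "ty": 0.02, "tz": 1.08, "wx": -0.0001, "wy": 0.0, "wz": 0.0008}, {"tx": 0.03, "ty": 0.02, "tz": 1.07, "wx": -0.0001, "wy": 0.0, "wz": 0.0008}, {"tx": 0.02, "ty": 0.02, "tz": 1.08, "wx": -0.0001, "wy": 0.0, "wz": 0.0008}]
```

{"name": "move_arm", "arguments": {"plan": [{"tx": 0.1, "ty": 0.11, "tz": 2, "wx": 0, "wy": 0, "wz": 0}, {"tx": 0.1, "ty": 0.11, "tz": 2, "wx": 0, "wy": 0, "wz": 0}, {"tx": 0, "ty": 0, "tz": 2, "wx": 0, "wy": 0, "wz": 0}, {"tx": 0, "ty": 0, "tz": 2, "wx": 0, "wy": 0, "wz": 0}, {"tx": 0, "ty": 0, "tz": 1.5, "wx": 0, "wy": 0, "wz": 0}, {"tx": 0, "ty": 0, "tz": 1.5, "wx": 0, "wy": 0, "wz": 0}, {"tx": 0, "ty": 0, "tz": 1, "wx": 0, "wy": 0, "wz": 0}, {"tx": 0, "ty": 0, "tz": 0.9, "wx": 0, "wy": 0, "wz": 0}, {"tx": 0, "ty": 0, "tz": 0, "wx": 0, "wy": 0, "wz": 0}, {"tx": 0, "ty": 0, "tz": 0, "wx": 0, "wy": 0, "wz": 0}]}}

```text
time_s: 2.58
ee_pos: [508.6, -86.2, 101.7]
ee_rot: [-180.0, 0.0, 107.0]
force: [-0.0, -0.4, 0.7]
gripper_width: 44.9
gripper_force: 0.0
```

{"name": "move_arm", "arguments": {"plan": [{"tx": 0, "ty": 0, "tz": 0, "wx": 0, "wy": 0, "wz": 0}, {"tx": 0, "ty": 0, "tz": 0, "wx": 0, "wy": 0, "wz": 0}, {"tx": 0, "ty": 0, "tz": 0, "wx": 0, "wy": 0, "wz": 0}, {"tx": 0, "ty": 0, "tz": 0, "wx": 0, "wy": 0, "wz": 0}, {"tx": 0, "ty": 0, "tz": 0, "wx": 0, "wy": 0, "wz": 0}, {"tx": 0, "ty": 0, "tz": 0, "wx": 0, "wy": 0, "wz": 0}, {"tx": 0, "ty": 0, "tz": 0, "wx": 0, "wy": 0, "wz": 0}, {"tx": 0, "ty": 0, "tz": 0, "wx": 0, "wy": 0, "wz": 0}, {"tx": 0, "ty": 0, "tz": 0, "wx": 0, "wy": 0, "wz": 0}, {"tx": 0, "ty": 0, "tz": 0, "wx": 0, "wy": 0, "wz": 0}], "gripper": 0.8, "force": 25}}

```text
time_s: 3.42
ee_pos: [508.9, -85.7, 101.9]
ee_rot: [180.0, 0.0, 107.0]
force: [0.2, -0.4, 1.9]
gripper_width: 12.6
gripper_force: 25.0
```

{"name": "move_arm", "arguments": {"plan": [{"tx": 0, "ty": 0, "tz": 0, "wx": 0, "wy": 0, "wz": -0.05}, {"tx": 0, "ty": 0, "tz": 0, "wx": 0, "wy": 0, "wz": -0.05}, {"tx": 0, "ty": 0, "tz": 0, "wx": 0, "wy": 0, "wz": -0.05}, {"tx": 0, "ty": 0, "tz": 0, "wx": 0, "wy": 0, "wz": -0.05}, {"tx": 0, "ty": 0, "tz": 0, "wx": 0, "wy": 0, "wz": -0.05}, {"tx": 0, "ty": 0, "tz": 0, "wx": 0, "wy": 0, "wz": -0.05}, {"tx": 0, "ty": 0, "tz": 0, "wx": 0, "wy": 0, "wz": -0.05}, {"tx": 0, "ty": 0, "tz": 0, "wx": 0, "wy": 0, "wz": -0.05}, {"tx": 0, "ty": 0, "tz": 0, "wx": 0, "wy": 0, "wz": -0.05}, {"tx": 0, "ty": 0, "tz": 0, "wx": 0, "wy": 0, "wz": -0.05}]}}

```text
time_s: 4.25
ee_pos: [508.6, -85.5, 101.9]
ee_rot: [180.0, -0.0, 135.8]
force: [-0.4, 1.7, 3.4]
gripper_width: 12.6
gripper_force: 25.0
```

{"name": "move_arm", "arguments": {"plan": [{"tx": 0, "ty": 0, "tz": 0, "wx": 0, "wy": 0, "wz": -0.05}, {"tx": 0, "ty": 0, "tz": 0, "wx": 0, "wy": 0, "wz": -0.05}, {"tx": 0, "ty": 0, "tz": 0, "wx": 0, "wy": 0, "wz": -0.05}, {"tx": 0, "ty": 0, "tz": 0, "wx": 0, "wy": 0, "wz": -0.05}, {"tx": 0, "ty": 0, "tz": 0, "wx": 0, "wy": 0, "wz": -0.05}, {"tx": 0, "ty": 0, "tz": 0, "wx": 0, "wy": 0, "wz": -0.05}, {"tx": 0, "ty": 0, "tz": 0, "wx": 0, "wy": 0, "wz": -0.05}, {"tx": 0, "ty": 0, "tz": 0, "wx": 0, "wy": 0, "wz": -0.05}, {"tx": 0, "ty": 0, "tz": 0, "wx": 0, "wy": 0, "wz": -0.05}, {"tx": 0, "ty": 0, "tz": 0, "wx": 0, "wy": 0, "wz": -0.05}, {"tx": 0, "ty": 0, "tz": 0, "wx": 0, "wy": 0, "wz": -0.05}, {"tx": 0, "ty": 0, "tz": 0, "wx": 0, "wy": 0, "wz": 0}]}}

```text
time_s: 5.25
ee_pos: [509.9, -85.6, 101.9]
ee_rot: [180.0, 0.2, 167.2]
force: [3.2, 1.2, -0.0]
gripper_width: 12.4
gripper_force: 25.0
```

Run:
```python
from h import *
s=env.state(); print({k:np.round(s[k],2) for k in s})
```

```text
{'time_s': np.float64(5.25), 'qpos': array([-1.0830e+01,  1.8850e+01,  1.0667e+02,  5.0000e-02,  5.4320e+01,
       -8.8040e+01]), 'qvel': array([-0.08, -0.03, -0.11, -0.39,  0.1 ,  3.81]), 'effort': array([ -0.8 , -37.59, -17.61,  -0.54,   0.99,  -0.4 ]), 'ee_pos': array([509.93, -85.56, 101.95]), 'ee_rot': array([1.7995e+02, 1.6000e-01, 1.6719e+02]), 'force': array([ 3.25,  1.2 , -0.05]), 'torque': array([ 0.37, -0.77, -0.04]), 'gripper_force': np.float64(24.98), 'gripper_width': np.float64(12.37)}
```

{"name": "move_arm", "arguments": {"plan": [{"tx": 0, "ty": 0, "tz": -0.3, "wx": 0, "wy": 0, "wz": 0}, {"tx": 0, "ty": 0, "tz": -0.5, "wx": 0, "wy": 0, "wz": 0}, {"tx": 0, "ty": 0, "tz": -0.7, "wx": 0, "wy": 0, "wz": 0}, {"tx": 0, "ty": 0, "tz": -0.8, "wx": 0, "wy": 0, "wz": 0}, {"tx": 0, "ty": 0, "tz": -0.8, "wx": 0, "wy": 0, "wz": 0}, {"tx": 0, "ty": 0, "tz": -0.8, "wx": 0, "wy": 0, "wz": 0}]}}

```text
time_s: 5.75
ee_pos: [507.6, -85.8, 141.5]
ee_rot: [-180.0, -0.1, 167.2]
force: [0.4, -0.5, -0.9]
gripper_width: 13.0
gripper_force: 25.0
```

Run:
```python
from h import *
plan([520,140,230],170,10)
```

```text
end [520.  140.1 230. ] [1.7998e+02 1.0000e-02 1.6997e+02] max 2.25 0.0049
[{"tx": 0.38, "ty": 2.23, "tz": -0.89, "wx": -0.0001, "wy": -0.0002, "wz": -0.0049}, {"tx": 0.37, "ty": 2.23, "tz": -0.88, "wx": -0.0001, "wy": -0.0002, "wz": -0.0049}, {"tx": 0.36, "ty": 2.23, "tz": -0.89, "wx": -0.0001, "wy": -0.0002, "wz": -0.0049}, {"tx": 0.35, "ty": 2.23, "tz": -0.88, "wx": -0.0001, "wy": -0.0002, "wz": -0.0049}, {"tx": 0.34, "ty": 2.24, "tz": -0.88, "wx": -0.0001, "wy": -0.0002, "wz": -0.0049}, {"tx": 0.33, "ty": 2.24, "tz": -0.89, "wx": -0.0001, "wy": -0.0002, "wz": -0.0049}, {"tx": 0.32, "ty": 2.24, "tz": -0.88, "wx": -0.0001, "wy": -0.0002, "wz": -0.0049}, {"tx": 0.3, "ty": 2.24, "tz": -0.89, "wx": -0.0001, "wy": -0.0002, "wz": -0.0049}, {"tx": 0.29, "ty": 2.24, "tz": -0.88, "wx": -0.0001, "wy": -0.0002, "wz": -0.0049}, {"tx": 0.29, "ty": 2.25, "tz": -0.89, "wx": -0.0001, "wy": -0.0002, "wz": -0.0049}]
```

{"name": "move_arm", "arguments": {"plan": [{"tx": 0.38, "ty": 2.23, "tz": -0.89, "wx": 0, "wy": 0, "wz": -0.005}, {"tx": 0.37, "ty": 2.23, "tz": -0.88, "wx": 0, "wy": 0, "wz": -0.005}, {"tx": 0.36, "ty": 2.23, "tz": -0.89, "wx": 0, "wy": 0, "wz": -0.005}, {"tx": 0.35, "ty": 2.23, "tz": -0.88, "wx": 0, "wy": 0, "wz": -0.005}, {"tx": 0.34, "ty": 2.24, "tz": -0.88, "wx": 0, "wy": 0, "wz": -0.005}, {"tx": 0.33, "ty": 2.24, "tz": -0.89, "wx": 0, "wy": 0, "wz": -0.005}, {"tx": 0.32, "ty": 2.24, "tz": -0.88, "wx": 0, "wy": 0, "wz": -0.005}, {"tx": 0.3, "ty": 2.24, "tz": -0.89, "wx": 0, "wy": 0, "wz": -0.005}, {"tx": 0.29, "ty": 2.24, "tz": -0.88, "wx": 0, "wy": 0, "wz": -0.005}, {"tx": 0.29, "ty": 2.25, "tz": -0.89, "wx": 0, "wy": 0, "wz": -0.005}, {"tx": 0, "ty": 0, "tz": 0, "wx": 0, "wy": 0, "wz": 0}, {"tx": 0, "ty": 0, "tz": 0, "wx": 0, "wy": 0, "wz": 0}]}}

```text
time_s: 6.75
ee_pos: [520.4, 140.6, 230.0]
ee_rot: [-180.0, 0.0, 170.1]
force: [-0.2, -0.4, -0.6]
gripper_width: 13.1
gripper_force: 25.0
```

Run:
```python
from h import *
f=save("wrist","pics/w2.png"); s=env.state(); print(s["time_s"],s["ee_pos"],s["ee_rot"],proj(f,[464,200,4])*10/7)
cv2.imwrite("pics/w2b.png",cv2.resize(cv2.imread("pics/w2.png"),(800,600),interpolation=cv2.INTER_CUBIC))
```

```text
6.8 [520.14887622 139.81640168 229.39684399] [-1.79930949e+02 -2.67460924e-02  1.70078200e+02] [457.56250218 183.37383442]
```

View pics/w2b.png

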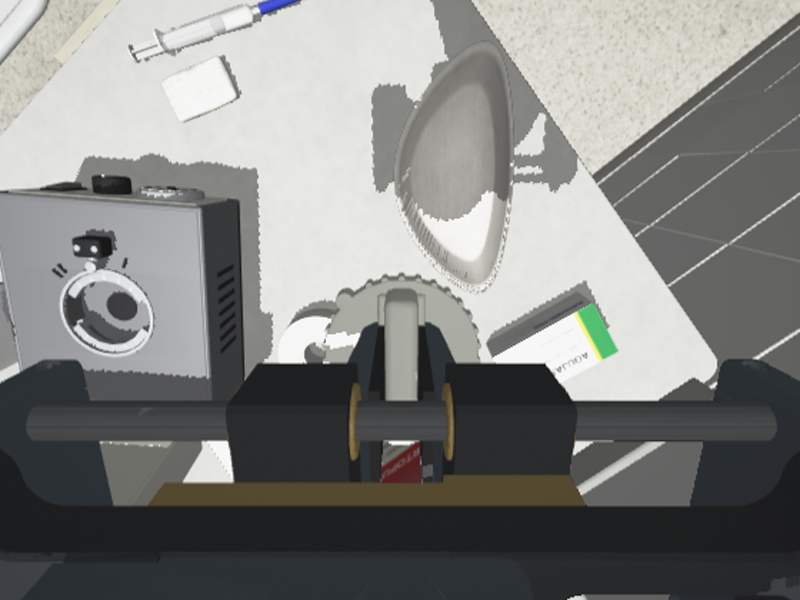

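The wrist view shows the filter held at (402,310) and the port empty at (108,310). The dish rim has its tips at (490,42) and (480,292), the bulge at (396,165) and the straight side at (514,165).

Run:
```python
from h import *
f=load("pics/w2.png"); P=lambda u,v,z:atz(f,u*.7,v*.7,z)[:2]
for n,u,v,z in [("tip1",490,42,35),("tip2",480,292,35),("bulge",396,165,35),("bulge2",398,190,35),("str",514,165,35),("str2",514,140,35),("fl",408,165,6),("fr",500,165,6)]: print(n,P(u,v,z).round(1))
```

```text
tip1 [364.9 234. ]
tip2 [556.6 203.3]
bulge [439.6 149.6]
bulge2 [459.2 147.8]
str [455.8 242.9]
str2 [436.9 244.8]
fl [441.2 159.5]
fr [454.8 238.1]
```

Run:
```python
from h import *
a=plan([457,195,180],170,4)
plan([457,195,44],170,8,a)
```

```text
end [457. 195. 180.] [-180.     -0.    170.01] max 1.8 0.0003
[{"tx": 1.79, "ty": 1.09, "tz": 1.23, "wx": -0.0003, "wy": -0.0001, "wz": 0.0003}, {"tx": 1.79, "ty": 1.09, "tz": 1.24, "wx": -0.0003, "wy": -0.0001, "wz": 0.0003}, {"tx": 1.8, "ty": 1.08, "tz": 1.23, "wx": -0.0003, "wy": -0.0001, "wz": 0.0003}, {"tx": 1.79, "ty": 1.09, "tz": 1.24, "wx": -0.0003, "wy": -0.0001, "wz": 0.0003}]
end [457. 195.  44.] [-180.     -0.    170.01] max 1.7 0.0
[{"tx": 0.0, "ty": -0.0, "tz": 1.7, "wx": -0.0, "wy": -0.0, "wz": 0.0}, {"tx": 0.0, "ty": -0.0, "tz": 1.7, "wx": -0.0, "wy": -0.0, "wz": 0.0}, {"tx": 0.0, "ty": -0.0, "tz": 1.7, "wx": -0.0, "wy": -0.0, "wz": 0.0}, {"tx": 0.0, "ty": -0.0, "tz": 1.7, "wx": -0.0, "wy": -0.0, "wz": 0.0}, {"tx": 0.0, "ty": -0.0, "tz": 1.7, "wx": -0.0, "wy": -0.0, "wz": 0.0}, {"tx": 0.0, "ty": -0.0, "tz": 1.7, "wx": -0.0, "wy": -0.0, "wz": 0.0}, {"tx": 0.0, "ty": -0.0, "tz": 1.7, "wx": -0.0, "wy": -0.0, "wz": 0.0}, {"tx": 0.0, "ty": -0.0, "tz": 1.7, "wx": -0.0, "wy": -0.0, "wz": 0.0}]
```

{"name": "move_arm", "arguments": {"plan": [{"tx": 1.79, "ty": 1.09, "tz": 1.23, "wx": 0, "wy": 0, "wz": 0}, {"tx": 1.79, "ty": 1.09, "tz": 1.24, "wx": 0, "wy": 0, "wz": 0}, {"tx": 1.8, "ty": 1.08, "tz": 1.23, "wx": 0, "wy": 0, "wz": 0}, {"tx": 1.79, "ty": 1.09, "tz": 1.24, "wx": 0, "wy": 0, "wz": 0}, {"tx": 0, "ty": 0, "tz": 2.5, "wx": 0, "wy": 0, "wz": 0}, {"tx": 0, "ty": 0, "tz": 2.5, "wx": 0, "wy": 0, "wz": 0}, {"tx": 0, "ty": 0, "tz": 2.5, "wx": 0, "wy": 0, "wz": 0}, {"tx": 0, "ty": 0, "tz": 2.5, "wx": 0, "wy": 0, "wz": 0}, {"tx": 0, "ty": 0, "tz": 1.5, "wx": 0, "wy": 0, "wz": 0}, {"tx": 0, "ty": 0, "tz": 1.3, "wx": 0, "wy": 0, "wz": 0}, {"tx": 0, "ty": 0, "tz": 0.6, "wx": 0, "wy": 0, "wz": 0}, {"tx": 0, "ty": 0, "tz": 0, "wx": 0, "wy": 0, "wz": 0}]}}

```text
time_s: 7.8
ee_pos: [456.5, 193.9, 44.4]
ee_rot: [-179.9, -0.2, 170.0]
force: [0.5, 1.1, -1.0]
gripper_width: 13.0
gripper_force: 25.0
```

{"name": "move_arm", "arguments": {"plan": [{"tx": 0, "ty": 0, "tz": 0.1, "wx": 0, "wy": 0, "wz": 0}, {"tx": 0, "ty": 0, "tz": 0.1, "wx": 0, "wy": 0, "wz": 0}, {"tx": 0, "ty": 0, "tz": 0.1, "wx": 0, "wy": 0, "wz": 0}, {"tx": 0, "ty": 0, "tz": 0.1, "wx": 0, "wy": 0, "wz": 0}, {"tx": 0, "ty": 0, "tz": 0, "wx": 0, "wy": 0, "wz": 0}]}}

```text
time_s: 8.22
ee_pos: [457.9, 195.4, 42.1]
ee_rot: [180.0, 0.0, 170.0]
force: [-0.2, 0.1, -0.9]
gripper_width: 12.7
gripper_force: 25.0
```

{"name": "move_arm", "arguments": {"plan": [{"tx": 0, "ty": 0, "tz": 0.1, "wx": 0, "wy": 0, "wz": 0}, {"tx": 0, "ty": 0, "tz": 0, "wx": 0, "wy": 0, "wz": 0}, {"tx": 0, "ty": 0, "tz": 0, "wx": 0, "wy": 0, "wz": 0}]}}

```text
time_s: 8.47
ee_pos: [457.7, 195.4, 40.7]
ee_rot: [-180.0, 0.0, 170.0]
force: [0.7, 0.5, -1.0]
gripper_width: 13.0
gripper_force: 25.0
```

{"name": "move_arm", "arguments": {"plan": [{"tx": 0, "ty": 0, "tz": 0.1, "wx": 0, "wy": 0, "wz": 0}, {"tx": 0, "ty": 0, "tz": 0, "wx": 0, "wy": 0, "wz": 0}, {"tx": 0, "ty": 0, "tz": 0, "wx": 0, "wy": 0, "wz": 0}]}}

```text
time_s: 8.72
ee_pos: [457.7, 195.4, 39.6]
ee_rot: [-180.0, -0.0, 170.0]
force: [0.4, -0.4, -0.5]
gripper_width: 13.1
gripper_force: 25.0
```

{"name": "move_arm", "arguments": {"plan": [{"tx": 0, "ty": 0, "tz": 0.1, "wx": 0, "wy": 0, "wz": 0}, {"tx": 0, "ty": 0, "tz": 0, "wx": 0, "wy": 0, "wz": 0}, {"tx": 0, "ty": 0, "tz": 0, "wx": 0, "wy": 0, "wz": 0}]}}

```text
time_s: 8.97
ee_pos: [457.7, 195.4, 38.7]
ee_rot: [-180.0, -0.0, 170.0]
force: [-0.2, -0.7, -0.8]
gripper_width: 13.0
gripper_force: 25.0
```

{"name": "move_arm", "arguments": {"plan": [{"tx": 0, "ty": 0, "tz": 0.1, "wx": 0, "wy": 0, "wz": 0}, {"tx": 0, "ty": 0, "tz": 0, "wx": 0, "wy": 0, "wz": 0}, {"tx": 0, "ty": 0, "tz": 0, "wx": 0, "wy": 0, "wz": 0}]}}

```text
time_s: 9.22
ee_pos: [457.9, 195.5, 38.2]
ee_rot: [180.0, 0.0, 170.0]
force: [-0.9, -0.1, 4.4]
gripper_width: 12.8
gripper_force: 25.0
```

{"name": "move_arm", "arguments": {"plan": [{"tx": 0, "ty": 0, "tz": 0, "wx": 0, "wy": 0, "wz": 0}, {"tx": 0, "ty": 0, "tz": 0, "wx": 0, "wy": 0, "wz": 0}, {"tx": 0, "ty": 0, "tz": 0, "wx": 0, "wy": 0, "wz": 0}, {"tx": 0, "ty": 0, "tz": 0, "wx": 0, "wy": 0, "wz": 0}, {"tx": 0, "ty": 0, "tz": 0, "wx": 0, "wy": 0, "wz": 0}], "gripper": 3.0}}

```text
time_s: 9.63
ee_pos: [457.6, 195.3, 37.6]
ee_rot: [-180.0, -0.0, 170.0]
force: [0.6, 1.0, -0.2]
gripper_width: 30.3
gripper_force: 0.0
```

{"name": "move_arm", "arguments": {"plan": [{"tx": 0, "ty": 0, "tz": -0.5, "wx": 0, "wy": 0, "wz": 0}, {"tx": 0, "ty": 0, "tz": -1, "wx": 0, "wy": 0, "wz": 0}, {"tx": 0, "ty": 0, "tz": -2, "wx": 0, "wy": 0, "wz": 0}, {"tx": 0, "ty": 0, "tz": -3, "wx": 0, "wy": 0, "wz": 0}, {"tx": 0, "ty": 0, "tz": -4, "wx": 0, "wy": 0, "wz": 0}, {"tx": 0, "ty": 0, "tz": -4, "wx": 0, "wy": 0, "wz": 0}, {"tx": 0, "ty": 0, "tz": -4, "wx": 0, "wy": 0, "wz": 0}, {"tx": 0, "ty": 0, "tz": -4, "wx": 0, "wy": 0, "wz": 0}, {"tx": 0, "ty": 0, "tz": -3, "wx": 0, "wy": 0, "wz": 0}, {"tx": 0, "ty": 0, "tz": 0, "wx": 0, "wy": 0, "wz": 0}]}}

```text
time_s: 10.47
ee_pos: [460.4, 196.5, 300.9]
ee_rot: [179.5, 0.7, 170.0]
force: [-0.2, 0.8, -0.1]
gripper_width: 29.9
gripper_force: 0.0
```

Run:
```python
from h import *
f=save("wrist","pics/w3.png"); t=save("top","pics/t3.png"); s=env.state(); print(s["time_s"],s["ee_pos"],s["qpos"])
w=cv2.imread("pics/w3.png"); w=cv2.resize(w,(480,360)); t=cv2.resize(cv2.imread("pics/side0.png")[120:270,220:340],None,fx=2.4,fy=2.4,interpolation=cv2.INTER_CUBIC)
c=np.zeros((360,480+t.shape[1],3),np.uint8);c[:,:480]=w;c[:,480:]=t; cv2.imwrite("pics/w3b.png",c);print(c.shape)
```

```text
10.5667 [457.99638531 195.49377401 294.72447416] [ 2.17961141e+01  8.71375690e+00  9.09560458e+01 -6.61275334e-03
  8.01008874e+01 -5.82325946e+01]
(360, 768, 3)
```

View pics/w3b.png

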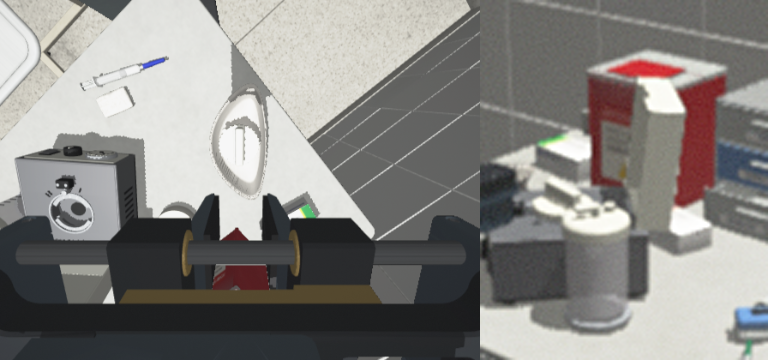

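The filter stands upright in the dish at (238,147) in the left half. The side crop on the right shows the cover upright, with the sharps bin and drawers well behind it. Next I'll plan to close the cover by pushing it from behind with closed fingers along its arc.

```bash
cat >> h.py <<'E'
U=[508.5,-85.8,np.radians(-13.5)]
E
python3 - <<'E'
from h import *
t=load("pics/top0.png"); print("cabinet front",atz(t,270,128,0)[:2],atz(t,222,135,0)[:2],atz(t,190,75,150)[:2])
q=unit(U,[[172,0,300]])[0]
a=plan(q,166.5,12)
q=unit(U,[[172,0,206]])[0]; print(q)
E
```

```text
cabinet front [ 769.70837515 -125.07704977] [748.59454933   7.32317285] [867.3431868   74.08485337]
end [ 675.7 -126.   300. ] [-1.7998e+02 -1.0000e-02  1.6652e+02] max 2.38 0.0051
[{"tx": -2.25, "ty": -2.32, "tz": -0.04, "wx": 0.0002, "wy": 0.0003, "wz": 0.0051}, {"tx": -2.26, "ty": -2.31, "tz": -0.04, "wx": 0.0002, "wy": 0.0003, "wz": 0.0051}, {"tx": -2.28, "ty": -2.3, "tz": -0.04, "wx": 0.0002, "wy": 0.0003, "wz": 0.0051}, {"tx": -2.29, "ty": -2.29, "tz": -0.04, "wx": 0.0002, "wy": 0.0003, "wz": 0.0051}, {"tx": -2.3, "ty": -2.28, "tz": -0.04, "wx": 0.0002, "wy": 0.0003, "wz": 0.0051}, {"tx": -2.31, "ty": -2.27, "tz": -0.04, "wx": 0.0002, "wy": 0.0003, "wz": 0.0051}, {"tx": -2.32, "ty": -2.25, "tz": -0.04, "wx": 0.0002, "wy": 0.0003, "wz": 0.0051}, {"tx": -2.33, "ty": -2.24, "tz": -0.04, "wx": 0.0002, "wy": 0.0003, "wz": 0.0051}, {"tx": -2.34, "ty": -2.23, "tz": -0.05, "wx": 0.0002, "wy": 0.0003, "wz": 0.0051}, {"tx": -2.36, "ty": -2.22, "tz": -0.04, "wx": 0.0002, "wy": 0.0003, "wz": 0.0051}, {"tx": -2.36, "ty": -2.21, "tz": -0.05, "wx": 0.0002, "wy": 0.0003, "wz": 0.0051}, {"tx": -2.38, "ty": -2.2, "tz": -0.05, "wx": 0.0002, "wy": 0.0003, "wz": 0.0051}]
[ 675.74762631 -125.95260258  206.        ]
```

{"name": "move_arm", "arguments": {"plan": [{"tx": -2.25, "ty": -2.32, "tz": -0.04, "wx": 0, "wy": 0, "wz": 0.005}, {"tx": -2.26, "ty": -2.31, "tz": -0.04, "wx": 0, "wy": 0, "wz": 0.005}, {"tx": -2.28, "ty": -2.3, "tz": -0.04, "wx": 0, "wy": 0, "wz": 0.005}, {"tx": -2.29, "ty": -2.29, "tz": -0.04, "wx": 0, "wy": 0, "wz": 0.005}, {"tx": -2.3, "ty": -2.28, "tz": -0.04, "wx": 0, "wy": 0, "wz": 0.005}, {"tx": -2.31, "ty": -2.27, "tz": -0.04, "wx": 0, "wy": 0, "wz": 0.005}, {"tx": -2.32, "ty": -2.25, "tz": -0.04, "wx": 0, "wy": 0, "wz": 0.005}, {"tx": -2.33, "ty": -2.24, "tz": -0.04, "wx": 0, "wy": 0, "wz": 0.005}, {"tx": -2.34, "ty": -2.23, "tz": -0.05, "wx": 0, "wy": 0, "wz": 0.005}, {"tx": -2.36, "ty": -2.22, "tz": -0.04, "wx": 0, "wy": 0, "wz": 0.005}, {"tx": -2.36, "ty": -2.21, "tz": -0.05, "wx": 0, "wy": 0, "wz": 0.005}, {"tx": -2.38, "ty": -2.2, "tz": -0.05, "wx": 0, "wy": 0, "wz": 0.005}], "gripper": 0}}

```text
time_s: 11.57
ee_pos: [675.5, -127.3, 295.8]
ee_rot: [-180.0, -0.2, 166.6]
force: [-0.0, 0.6, 0.6]
gripper_width: 0.2
gripper_force: 0.0
```

{"name": "move_arm", "arguments": {"plan": [{"tx": 0, "ty": 0, "tz": 0.5, "wx": 0, "wy": 0, "wz": 0}, {"tx": 0, "ty": 0, "tz": 1, "wx": 0, "wy": 0, "wz": 0}, {"tx": 0, "ty": 0, "tz": 1, "wx": 0, "wy": 0, "wz": 0}, {"tx": 0, "ty": 0, "tz": 1, "wx": 0, "wy": 0, "wz": 0}, {"tx": 0, "ty": 0, "tz": 1, "wx": 0, "wy": 0, "wz": 0}, {"tx": 0, "ty": 0, "tz": 1, "wx": 0, "wy": 0, "wz": 0}, {"tx": 0, "ty": 0, "tz": 1, "wx": 0, "wy": 0, "wz": 0}, {"tx": 0, "ty": 0, "tz": 1, "wx": 0, "wy": 0, "wz": 0}, {"tx": 0, "ty": 0, "tz": 1, "wx": 0, "wy": 0, "wz": 0}, {"tx": 0, "ty": 0, "tz": 0.6, "wx": 0, "wy": 0, "wz": 0}, {"tx": 0, "ty": 0, "tz": 0, "wx": 0, "wy": 0, "wz": 0}]}}

```text
time_s: 12.48
ee_pos: [674.8, -125.8, 204.8]
ee_rot: [-180.0, -0.2, 166.6]
force: [-0.2, -0.2, -0.3]
gripper_width: 0.3
gripper_force: 0.0
```

Run:
```python
from h import *
s=env.state(); c,sn=np.cos(U[2]),np.sin(U[2]); d=s["ee_pos"][:2]-np.array(U[:2])
x,y,z=c*d[0]+sn*d[1],-sn*d[0]+c*d[1],s["ee_pos"][2]; print(s["time_s"],x,y,z,s["ee_rot"],s["force"])
for th in np.radians(np.r_[96:-0.1:-8.0]):
    e=edge(th,120,41,0); X,Z=e[0]+16,e[2]
    print(round(np.degrees(th)),"tx %.2f ty %.2f tz %.2f"%((x-X)/10,0,(z-Z)/10), round(X,1),round(Z,1)); x,z=X,Z
```

```text
12.4833 171.07822346769103 -0.028244232509848644 204.8474060322884 [-1.79990423e+02 -1.78087231e-01  1.66595230e+02] [-0.19516034 -0.15046817 -0.32537056]
96 tx 2.38 ty 0.00 tz 0.48 147.3 200.1
88 tx 1.65 ty 0.00 tz -0.63 130.8 206.4
80 tx 1.72 ty 0.00 tz -0.39 113.5 210.3
72 tx 1.76 ty 0.00 tz -0.15 95.9 211.8
64 tx 1.77 ty 0.00 tz 0.10 78.2 210.8
56 tx 1.74 ty 0.00 tz 0.34 60.9 207.4
48 tx 1.67 ty 0.00 tz 0.58 44.2 201.6
40 tx 1.57 ty 0.00 tz 0.81 28.4 193.5
32 tx 1.45 ty 0.00 tz 1.02 14.0 183.4
24 tx 1.29 ty 0.00 tz 1.21 1.1 171.3
16 tx 1.11 ty 0.00 tz 1.38 -10.1 157.5
8 tx 0.91 ty 0.00 tz 1.52 -19.1 142.3
0 tx 0.69 ty 0.00 tz 1.63 -26.0 126.0
```

{"name": "move_arm", "arguments": {"plan": [{"tx": 1.2, "ty": 0, "tz": 0.24, "wx": 0, "wy": 0, "wz": 0}, {"tx": 1.18, "ty": 0, "tz": 0.24, "wx": 0, "wy": 0, "wz": 0}, {"tx": 0.82, "ty": 0, "tz": -0.32, "wx": 0, "wy": 0, "wz": 0}, {"tx": 0.83, "ty": 0, "tz": -0.31, "wx": 0, "wy": 0, "wz": 0}, {"tx": 0.86, "ty": 0, "tz": -0.2, "wx": 0, "wy": 0, "wz": 0}, {"tx": 0.86, "ty": 0, "tz": -0.19, "wx": 0, "wy": 0, "wz": 0}, {"tx": 0.88, "ty": 0, "tz": -0.08, "wx": 0, "wy": 0, "wz": 0}, {"tx": 0.88, "ty": 0, "tz": -0.07, "wx": 0, "wy": 0, "wz": 0}, {"tx": 0.89, "ty": 0, "tz": 0.05, "wx": 0, "wy": 0, "wz": 0}, {"tx": 0.88, "ty": 0, "tz": 0.05, "wx": 0, "wy": 0, "wz": 0}]}}

```text
time_s: 13.32
ee_pos: [584.7, -104.1, 213.0]
ee_rot: [180.0, 0.0, 166.6]
force: [1.7, 0.8, -0.3]
gripper_width: 0.5
gripper_force: 0.7
```

{"name": "move_arm", "arguments": {"plan": [{"tx": 0.87, "ty": 0, "tz": 0.17, "wx": 0, "wy": 0, "wz": 0}, {"tx": 0.87, "ty": 0, "tz": 0.17, "wx": 0, "wy": 0, "wz": 0}, {"tx": 0.84, "ty": 0, "tz": 0.29, "wx": 0, "wy": 0, "wz": 0}, {"tx": 0.83, "ty": 0, "tz": 0.29, "wx": 0, "wy": 0, "wz": 0}, {"tx": 0.79, "ty": 0, "tz": 0.4, "wx": 0, "wy": 0, "wz": 0}, {"tx": 0.78, "ty": 0, "tz": 0.41, "wx": 0, "wy": 0, "wz": 0}]}}

```text
time_s: 13.82
ee_pos: [536.0, -92.7, 195.0]
ee_rot: [-180.0, -0.0, 166.6]
force: [0.8, 0.4, 0.6]
gripper_width: 0.7
gripper_force: 0.6
```

Contact is light and steady, so I'll continue down the arc.

{"name": "move_arm", "arguments": {"plan": [{"tx": 0.73, "ty": 0, "tz": 0.51, "wx": 0, "wy": 0, "wz": 0}, {"tx": 0.72, "ty": 0, "tz": 0.51, "wx": 0, "wy": 0, "wz": 0}, {"tx": 0.65, "ty": 0, "tz": 0.6, "wx": 0, "wy": 0, "wz": 0}, {"tx": 0.64, "ty": 0, "tz": 0.61, "wx": 0, "wy": 0, "wz": 0}, {"tx": 0.56, "ty": 0, "tz": 0.69, "wx": 0, "wy": 0, "wz": 0}, {"tx": 0.55, "ty": 0, "tz": 0.69, "wx": 0, "wy": 0, "wz": 0}, {"tx": 0.46, "ty": 0, "tz": 0.76, "wx": 0, "wy": 0, "wz": 0}, {"tx": 0.45, "ty": 0, "tz": 0.76, "wx": 0, "wy": 0, "wz": 0}, {"tx": 0.35, "ty": 0, "tz": 0.6, "wx": 0, "wy": 0, "wz": 0}, {"tx": 0.34, "ty": 0, "tz": 0.6, "wx": 0, "wy": 0, "wz": 0}, {"tx": 0, "ty": 0, "tz": 0, "wx": 0, "wy": 0, "wz": 0}]}}

```text
time_s: 14.73
ee_pos: [482.4, -80.1, 130.7]
ee_rot: [-180.0, -0.2, 166.6]
force: [-0.1, 0.1, -0.2]
gripper_width: 0.7
gripper_force: 0.0
```

{"name": "move_arm", "arguments": {"plan": [{"tx": 0, "ty": 0, "tz": 0.1, "wx": 0, "wy": 0, "wz": 0}, {"tx": 0, "ty": 0, "tz": 0.1, "wx": 0, "wy": 0, "wz": 0}, {"tx": 0, "ty": 0, "tz": 0.1, "wx": 0, "wy": 0, "wz": 0}, {"tx": 0, "ty": 0, "tz": 0, "wx": 0, "wy": 0, "wz": 0}, {"tx": 0, "ty": 0, "tz": 0, "wx": 0, "wy": 0, "wz": 0}]}}

```text
time_s: 15.15
ee_pos: [484.2, -80.3, 129.3]
ee_rot: [-180.0, 0.0, 166.6]
force: [0.4, 0.5, 0.3]
gripper_width: 0.2
gripper_force: 0.0
```

{"name": "move_arm", "arguments": {"plan": [{"tx": 0, "ty": 0, "tz": 0.1, "wx": 0, "wy": 0, "wz": 0}, {"tx": 0, "ty": 0, "tz": 0.1, "wx": 0, "wy": 0, "wz": 0}, {"tx": 0, "ty": 0, "tz": 0, "wx": 0, "wy": 0, "wz": 0}, {"tx": 0, "ty": 0, "tz": 0, "wx": 0, "wy": 0, "wz": 0}]}}

```text
time_s: 15.48
ee_pos: [484.1, -80.3, 127.1]
ee_rot: [-180.0, 0.0, 166.6]
force: [0.4, -1.1, -0.4]
gripper_width: 0.6
gripper_force: 0.0
```

{"name": "move_arm", "arguments": {"plan": [{"tx": 0, "ty": 0, "tz": 0.1, "wx": 0, "wy": 0, "wz": 0}, {"tx": 0, "ty": 0, "tz": 0.1, "wx": 0, "wy": 0, "wz": 0}, {"tx": 0, "ty": 0, "tz": 0, "wx": 0, "wy": 0, "wz": 0}, {"tx": 0, "ty": 0, "tz": 0, "wx": 0, "wy": 0, "wz": 0}]}}

```text
time_s: 15.82
ee_pos: [484.0, -80.3, 126.2]
ee_rot: [-180.0, 0.0, 166.6]
force: [-1.3, 0.5, 8.7]
gripper_width: 0.7
gripper_force: 3.9
```

{"name": "move_arm", "arguments": {"plan": [{"tx": 0, "ty": 0, "tz": 0.1, "wx": 0, "wy": 0, "wz": 0}, {"tx": 0, "ty": 0, "tz": 0, "wx": 0, "wy": 0, "wz": 0}, {"tx": 0, "ty": 0, "tz": -0.5, "wx": 0, "wy": 0, "wz": 0}, {"tx": 0, "ty": 0, "tz": -2, "wx": 0, "wy": 0, "wz": 0}, {"tx": 0, "ty": 0, "tz": -4, "wx": 0, "wy": 0, "wz": 0}, {"tx": 0, "ty": 0, "tz": -4, "wx": 0, "wy": 0, "wz": 0}, {"tx": 0, "ty": 0, "tz": -4, "wx": 0, "wy": 0, "wz": 0}, {"tx": 0, "ty": 0, "tz": -4, "wx": 0, "wy": 0, "wz": 0}, {"tx": 2, "ty": 0, "tz": 0, "wx": 0, "wy": 0, "wz": 0}, {"tx": 3, "ty": 0, "tz": 0, "wx": 0, "wy": 0, "wz": 0}, {"tx": 3, "ty": 0, "tz": 0, "wx": 0, "wy": 0, "wz": 0}, {"tx": 2, "ty": 0, "tz": 0, "wx": 0, "wy": 0, "wz": 0}]}}

```text
time_s: 16.82
ee_pos: [384.5, -56.6, 309.2]
ee_rot: [-180.0, -0.0, 166.6]
force: [0.7, 0.1, 0.2]
gripper_width: 0.6
gripper_force: 0.0
```

Run:
```python
from h import *
save("side","pics/s4.png"); save("top","pics/t4.png"); 
a=cv2.resize(cv2.imread("pics/s4.png")[150:270,200:360],(400,300)); b=cv2.resize(cv2.imread("pics/t4.png")[130:290,110:323],(400,300))
cv2.imwrite("pics/f4.png",np.hstack([a,b])); s=env.state(); print(s["time_s"],s["ee_pos"],s["force"])
```

```text
16.9167 [384.25111243 -56.51680945 309.5905034 ] [ 0.58710821 -0.10945308 -0.84339661]
```

View pics/f4.png

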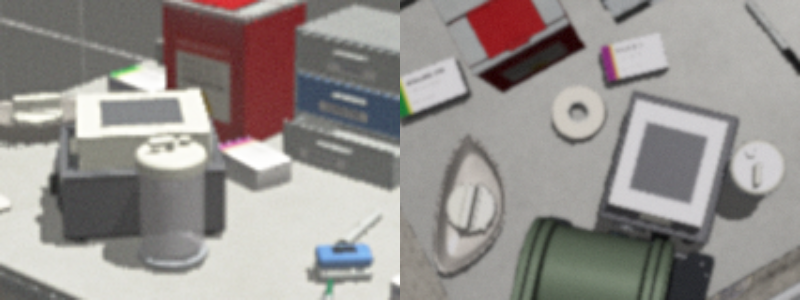

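The side view (left) shows the cover flat on the deck at (140,115). The top view (right) shows the filter upright in the dish at (472,208), with the bystanders where they were. Handing in.

```bash
python3 -c "
from workcell import env
print(env.job_done())"
```

```text
the job is handed in; nothing more can be done
None
```

I handed the job in at about 17 s: the filter stands upright in the kidney dish, the cover is shut, and the dish and bystanders look unmoved in the last pictures; the interface gave no verdict.

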